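Move the sensor plate to the test stand

TASK

The sensor plate is latched in the small parking dock: press that dock's catch button so that the plate springs free, draw the plate out, and slide it, frame end first, into the dovetail of the test stand until its catch clicks and the plate stays fully home when you let go. Feel your way gently - a light press and a light push, never forcing the plate or the button - and leave the other things on the bench alone.

Things in the scene. Friction and masses are not known exactly. Their poses are not given: they have to be found in the camera images.
- plate_block (a point): Centre of the upright steel sensor block, 36 (x) x 24 (y) x 44 mm, the grip of the loose aluminium carrier plate, taken across the 24 mm from above; connector 8 mm tall on top. Plate underside 32 mm below, plate top 22 mm below this point. Plate: dovetail 70 long (x -35 to 35), 10 thick, 50 wide below, 40 above. +x leading end, z up. 0.17 to 0.33 kg.
- plate_bar (a point): Middle of the crossbar (6 x 32 x 9 mm, nose bevelled below) at the leading end of the plate, 56 mm ahead of the block's centre, on a 32 mm wide open frame; the window behind the bar takes the catch tooth.
- park: Parking dock: plain aluminium, no foot or columns; fixed. Origin on the bench under the plate's centre when latched; +x the way a plate slides in, z up. Bed top z 14 mm, x -95 to 122, 76 wide. Undercut rails x -42 to 85 mm, tops z 25. Steel head (stop pad, then block) x 62 to 100, 36 wide, top z 36. Latched, the plate lies with its underside on the bed. Plate leaves towards -x.
- park_button (a point): Centre of the top of the parking dock's round black catch button: diameter 24 mm, 84 mm past the dock's origin, z 46 mm. Pressed straight down 6 to 8 mm (8 is its stop; 1 to 7 N) it drops the tooth, and two sprung brass pins push the plate about 50 mm back towards the mouth, where it stays. The button springs back up.
- park_catch (a joint): How far the parking dock's catch button is pressed: 0 up, 0.008 m fully down.
- stand: Test stand: the same dock on a grey foot 225 x 150 x 8 mm with two steel columns 100 mm tall at x 122, y +-60; fixed. Origin on the bench; +x the way the plate slides in, z up. Bed top z 14. Nominal latched plate centre at x 0, but its head block (stop, catch, pins as on the parking dock) is clamped at an untold setting s, -20 to +20 mm, so latching is at x = s.
- stand_stop (a joint): How far the sprung stop pad on the face of the stand's head is pushed in, m: 0 at rest, 8 N per mm. The bar meets it 2 mm after the click; 1 mm is plenty, and at 2 mm (some 24 N of push with the pins) the plate is being rammed. Both docks have such a pad.
- stand_mouth (a point): Middle of the stand's dovetail mouth, on the bed, 42 mm before the stand's origin; +x inward. Gap between rails at bed 60 mm here, narrowing in 12 mm to 52 (41 at the rail tops, 11 mm up): 1 mm clearance each side of the plate. Before the mouth the bed goes on 53 mm as a flat apron: lower the plate there (its bar fits between the rails from above), then slide.
- stand_bed (a point): Point on the stand's bed above its origin. Feel of sliding in, plate centre x from here: friction up to 2 N; pins push back from x = s - 46 mm (4 rising to 6 N); from s - 10 the tooth adds up to 6 N (12 N in all), ends at s - 1 (push drops 2 to 4 N), clicks at s + 1; at s + 3 the bar meets the sprung stop pad. 15 N is ample, 25 N is forcing. Let go before the click: pushed back out.
- weight: bystander: small brass weight with a knob, diameter 32, 46 tall, between the two docks (mm); to be left where it is
- screwdriver: bystander: screwdriver lying between the two docks, nearer the robot (mm); to be left where it is
- jar: bystander: glass jar, diameter 60, 70 tall, left of the docks (mm); to be left where it is
- tray: bystander: shallow stainless tray 240 x 170 x 30, right of the docks (mm); to be left where it is
- wrench: bystander: open-ended wrench lying left of the docks (mm); to be left where it is
- dial: bystander: dial gauge lying on its back, diameter 56, beyond the docks (mm); to be left where it is
- gaugecase: bystander: closed wooden case 60 x 110 x 30, beyond the docks (mm); to be left where it is
Mind the look-alikes: they are no part of the job. Leave any brown or orange look-alike of the part that bears plate_block alone.

How it is judged:
By the outcome, as a careful person would: the job done as asked, in the order asked, and still so for the second after the job is handed in, with the robot touching nothing.
It also fails if it takes over 72 s, if anything falls off the work surface, if the arm or the gripper's body presses on something with over 40 N, if the wrist force passes 120 N, or if a joint passes its speed limit or range.

ROBOT

A 6-joint arm with a two-finger parallel gripper is mounted at the origin on the work surface. World frame = base frame: x ahead of the robot, y to its left, z up, the work surface at z = 0. Lengths are in m, angles in rad, forces in N, time in s.
With the tool pointing down it reaches from about 0.25 to 0.725 m from the base axis. Payload 9.7 kg.
Tool frame: the origin (TCP) lies between the finger pads; the fingertips stand manip.nose_length ahead of it and the grasp point (between the pads) lies 11 mm behind it (manip.nose_length is the distance from the TCP to the fingertips, in m); z points along the fingers, x is the direction in which the jaws open and shut, and the axes are right-handed (so a half turn about z gives the same grasp; the last joint's range is limited). The gripper opens to 85 mm and grips with 20 to 120 N. Pads are 22 mm wide; open, the fingers measure 114 mm over their backs; the gripper's body (76 mm by 85 mm) begins 54 mm behind the grasp point. The pads swing forward as they close: fully open they stand 13 mm farther back than shut.
Start: joints at [-1.302, 0.087, 0.176, 1.66, 0, 1.571], TCP at [0.146, -0.53, 0.239] pointing down, gripper open.
Joint ranges: [-3.13, 3.13], [-0.85, 1.81], [-1.15, 1.24], [-2.2, 2.28], [-1.44, 1.52], [-3.14, 3.14]. Speed limits (rad/s): [2.22, 2.22, 2.57, 3.14, 3.14, 3.14].

INTERFACE

Orientations are given as a rotation vector (axis times angle).
In Python, from plant import manip, imaging, ticket gives the robot as it stands. The module is installed in compiled form; this text tells all that it offers.
- The arm moves only by the shell command python3 -m creep 'ROWS' [FORCE]. ROWS is JSON, a list of rows, each a list of 5 numbers: the finger opening in m, from 0 to 0.0854, then the shift along the tool's x, y, z in m, then the turn about the tool's z in rad. A call has exactly 5 rows; each row is the pose to reach, as a shift and turn from the pose commanded when the call began, along the tool's axes at that moment; what a row does not reach only later rows make up. A row lasts 1/10 s, in which the tool goes at most 50 mm and 8.59 degrees, less where a joint would pass 70% of its speed; a pose out of reach is approached as far as the arm can. A call with a gripper value outside its range is refused whole. The fingers move at their own pace and stop on an object; FORCE is the grip in N (left out, the last holds). Time passes only in rows, so rows that repeat a pose let the fingers close, or fill a call up. It gives the time, the measured TCP pose, the force and the opening at its end, in the units of the state.
- manip.get_obs(): the state, without advancing time (a new reading comes with each control period).
- imaging.camera(name): name is "scene" or "side" or "wrist"; returns (picture, depth): 480x640x3 uint8, blue, green, red; 480x640 float32, m along the optical axis (not along the pixel's ray), 0 where there is no reading.
- imaging.camera_model(name): a dict with "fx", "fy", "cx", "cy" (pixels), "pose" (4x4, takes a point from camera to world coordinates). Camera axes: x right, y down, z forward; pixel columns grow to the right and rows downward; lengths in m; the calibration is good to about 2 mm. A picture is of the moment at which its call begins: read the wrist's pose just before it. camera_model takes no time and is no camera call; for the wrist camera it gives the pose at the moment of the call.
- ticket.hand_in(): hands the job in, once; it reports no verdict.
The state is a dict: "time": time; "joint_pos": joint angles; "qvel": joint speeds; "tau": joint torques, N m; "position": TCP position; "ee_rot": TCP orientation; "ft_force": force on the tool from outside, world axes, zero at the start; "moment": the same for the moment, N m; "grip_width": opening from 0.0 (shut) to 1.0 (fully open).
Only numpy, scipy, OpenCV 4.12 (cv2) and the standard library are available. Lean on these libraries where they do the work, as an engineer would, in place of code of your own. Each camera call takes 0.05 s, during which the arm holds its last target.

## Working session

There is one attempt and no reset: what is moved stays moved. The work goes in short steps, Python scripts to look and compute and a shell command to move; the robot and the scene stay as the last step left them, time stands still between calls to the robot, and variables do not carry over. Pictures are saved under pics/ and viewed, and the job is handed in when it is done.

```bash
mkdir -p pics; ls
cat > h.py <<'E'
import numpy as np, cv2
from plant import manip, imaging, ticket
from scipy.spatial.transform import Rotation as R
def shot(n,f):
    m=imaging.camera_model(n); p,d=imaging.camera(n); cv2.imwrite('pics/'+f+'.png',p)
    np.savez('pics/'+f+'.npz',p=p,d=d,pose=np.array(m['pose']),K=np.array([m['fx'],m['fy'],m['cx'],m['cy']]))
class V:
    def __init__(s,f):
        z=np.load('pics/'+f+'.npz'); s.p=z['p'];s.d=z['d'];s.T=z['pose'];s.K=z['K']
    def ray(s,u,v):
        fx,fy,cx,cy=s.K; r=np.array([(u-cx)/fx,(v-cy)/fy,1.]); return s.T[:3,3],s.T[:3,:3]@r
    def plane(s,u,v,z):
        o,r=s.ray(u,v); return o+r*(z-o[2])/r[2]
    def dep(s,u,v):
        o,r=s.ray(u,v); return o+r*s.d[int(round(v)),int(round(u))]
    def proj(s,P):
        q=s.T[:3,:3].T@(np.asarray(P)-s.T[:3,3]); return s.K[0]*q[0]/q[2]+s.K[2], s.K[1]*q[1]/q[2]+s.K[3]
    def cloud(s):
        v,u=np.mgrid[0:480,0:640]; fx,fy,cx,cy=s.K
        P=np.stack([(u-cx)/fx*s.d,(v-cy)/fy*s.d,s.d],-1)
        return P@s.T[:3,:3].T+s.T[:3,3]
def tri(a,b):
    A=0;B=0
    for o,r in (a,b):
        r=r/np.linalg.norm(r); M=np.eye(3)-np.outer(r,r); A=A+M;B=B+M@o
    return np.linalg.solve(A,B)
E
python3 - <<'E'
from h import *
o=manip.get_obs(); print(o, manip.nose_length)
for n in('scene','side','wrist'):
    shot(n,n+'0'); v=V(n+'0'); print(n,v.T.round(3).tolist(),v.K)
E
```

```text
pics
{'time': 0.0, 'joint_pos': array([-1.30200811e+00,  8.74829341e-02,  1.75132804e-01,  1.65981702e+00,
       -4.72632609e-06,  1.57080545e+00]), 'qvel': array([-0.00070868, -0.00049449,  0.00097973,  0.00095697, -0.0004216 ,
       -0.00051488]), 'tau': array([ 2.30277619e-03, -5.20389891e+01,  4.64802575e+01,  1.64141954e-02,
       -2.74197527e-05, -1.00885674e-05]), 'position': array([ 0.14599897, -0.5300353 ,  0.23856982]), 'ee_rot': array([-2.49839394e+00,  1.90326931e+00,  1.71693544e-03]), 'ft_force': array([ 0.72107793,  0.23835091, -0.73134571]), 'moment': array([-0.00991059, -0.00412304, -0.01053231]), 'grip_width': 0.9982391646114136} 0.008
scene [[0.743, 0.537, -0.399, 1.066], [0.669, -0.587, 0.457, -0.668], [0.011, -0.606, -0.795, 1.19], [0.0, 0.0, 0.0, 1.0]] [532.98587266 532.98587266 317.06697707 240.42215835]
side [[-0.961, -0.191, 0.198, 0.243], [-0.275, 0.698, -0.661, 0.831], [-0.012, -0.69, -0.724, 0.989], [0.0, 0.0, 0.0, 1.0]] [443.14888217 443.14888217 324.91200963 239.41729935]
wrist [[0.265, -0.923, -0.278, 0.217], [-0.964, -0.254, -0.076, -0.51], [-0.0, 0.288, -0.958, 0.372], [0.0, 0.0, 0.0, 1.0]] [408.06167557 408.06167557 314.95980747 245.02310837]
```

View pics/scene0.png

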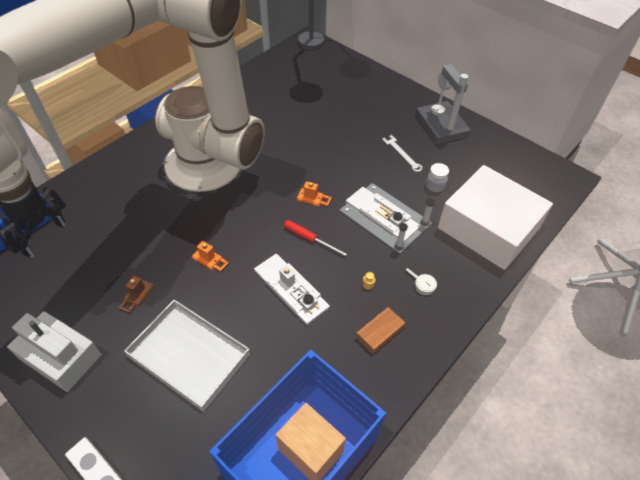

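View pics/side0.png

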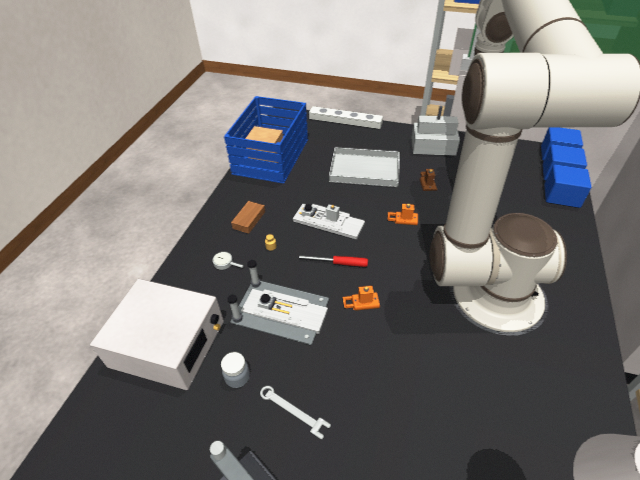

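View pics/wrist0.png

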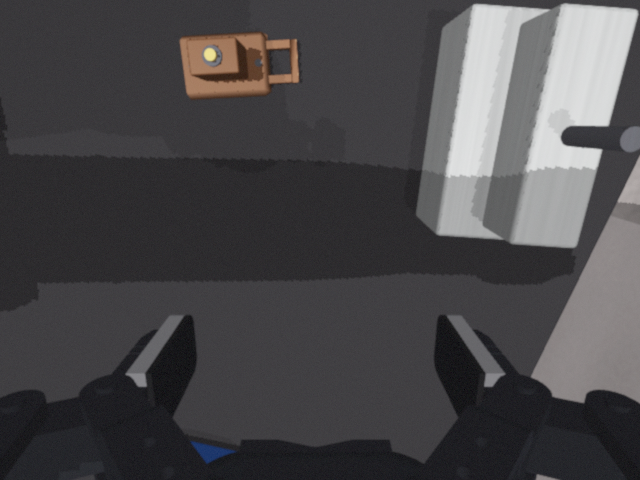

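The scene view shows four things that could be taken for the plate: steel-grey block in the small dock (287,275), orange (208,256), orange (312,194) and brown (135,292). By the description it is the grey one in the footless dock. The stand is at (385,215), with its columns at (402,235) and (428,212). I'll check the choice in a crop and get rough positions.

Run:
```python
from h import *
s=V('scene0'); a=cv2.resize(s.p[240:330,240:340],None,fx=5,fy=5,interpolation=2); b=cv2.resize(s.p[175:255,330:440],None,fx=5,fy=5,interpolation=2)
cv2.imwrite('pics/c1.png',a)
cv2.imwrite('pics/c2.png',b)
for n,u,v in(('block',287,268),('button',308,297),('pk near',268,258),('standbtn',398,216),('stand mouth',362,196)):
    print(n,s.dep(u,v).round(3))
s=V('side0')
for n,u,v in(('block',333,208),('button',310,208),('standbtn',265,298)): print(n,s.dep(u,v).round(3))
```

```text
block [ 0.506 -0.142  0.071]
button [ 0.592 -0.158  0.045]
pk near [ 0.41  -0.121  0.003]
standbtn [0.602 0.203 0.051]
stand mouth [0.463 0.22  0.015]
block [ 0.508 -0.144  0.07 ]
button [ 0.585 -0.151  0.045]
standbtn [0.595 0.213 0.045]
```

View pics/c1.png

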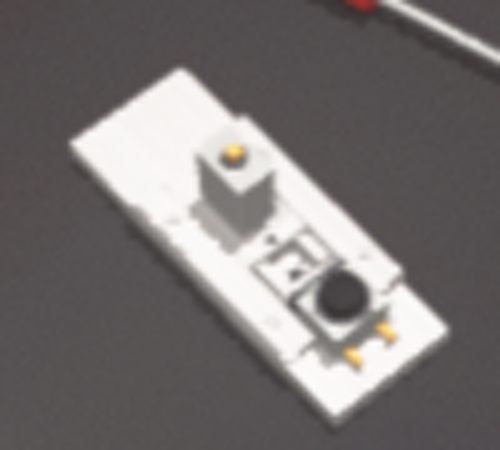

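View pics/c2.png

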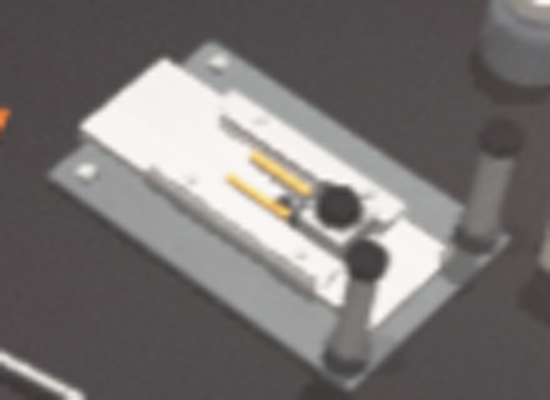

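The crop confirms it: a grey block with a gold connector, latched in the plain dock. Next, bring the wrist camera over the parking dock.

```bash
python3 -m creep '[[0.085,-0.018,-0.033,0,0],[0.085,-0.035,-0.066,0,0],[0.085,-0.053,-0.099,0,0],[0.085,-0.071,-0.132,0,0],[0.085,-0.088,-0.164,0,0]]'
python3 -m creep '[[0.085,-0.018,-0.033,0,0],[0.085,-0.035,-0.066,0,0],[0.085,-0.053,-0.099,0,0],[0.085,-0.071,-0.132,0,0],[0.085,-0.088,-0.164,0,0]]'
python3 -m creep '[[0.085,-0.018,-0.033,0,0.08],[0.085,-0.035,-0.066,0,0.16],[0.085,-0.053,-0.099,0,0.24],[0.085,-0.071,-0.132,0,0.33],[0.085,-0.088,-0.164,0,0.41]]'
python3 -m creep '[[0.0,0,0,0,0],[0.0,0,0,0,0],[0,0,0,0,0],[0,0,0,0,0],[0,0,0,0,0]]' 40
python3 - <<'E'
from h import *
shot('wrist','w1'); o=manip.get_obs(); print(o['time'],o['position'],o['joint_pos'],R.from_rotvec(o['ee_rot']).as_matrix().round(3))
E
```

```text
time: 0.65
position: [0.2816, -0.4006, 0.2391]
ee_rot: [-2.499, 1.904, 0.0]
ft_force: [0.6, 0.1, 1.0]
grip_width: 0.998
time: 1.15
position: [0.4165, -0.2721, 0.2392]
ee_rot: [-2.499, 1.904, 0.0]
ft_force: [-0.2, -2.0, 0.1]
grip_width: 0.997
time: 1.65
position: [0.5512, -0.1437, 0.239]
ee_rot: [2.055, -2.376, -0.0]
ft_force: [-0.5, -0.7, 0.1]
grip_width: 0.995
time: 2.15
position: [0.5498, -0.1458, 0.2396]
ee_rot: [-2.058, 2.373, -0.001]
ft_force: [-0.9, 0.1, 0.0]
grip_width: 0.14
2.2 [ 0.54987273 -0.14573765  0.23958967] [-2.59062113e-01  1.32555843e-01  2.26242054e-01  1.66403981e+00
 -4.09340007e-05  3.02469146e+00] [[-0.142 -0.99   0.   ]
 [-0.99   0.142 -0.   ]
 [ 0.    -0.    -1.   ]]
```

View pics/w1.png

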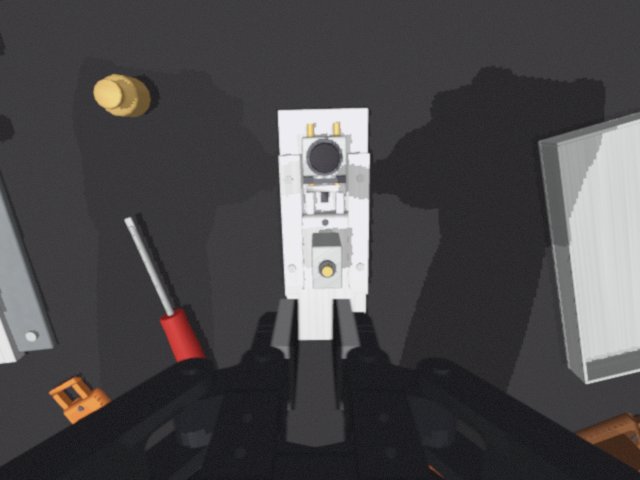

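w1 shows the button at about (324,157), the connector at (327,270) and the dock nearly upright in the image. Joint 6 is near its limit, so I'll take the half-turned grasp and head for the stand to look at it.

```bash
python3 -m creep '[[0,-0.034,0.013,0,-0.1256],[0,-0.068,0.026,0,-0.2513],[0,-0.102,0.039,0,-0.377],[0,-0.136,0.052,0,-0.5027],[0,-0.17,0.065,0,-0.6283]]' >/dev/null
python3 -m creep '[[0,-0.035,-0.009,0,-0.1256],[0,-0.07,-0.019,0,-0.2513],[0,-0.106,-0.028,0,-0.377],[0,-0.141,-0.038,0,-0.5027],[0,-0.176,-0.047,0,-0.6283]]' >/dev/null
python3 -m creep '[[0,0,0,0,-0.1256],[0,0,0,0,-0.2513],[0,0,0,0,-0.377],[0,0,0,0,-0.5027],[0,0,0,0,-0.6283]]' >/dev/null
python3 -m creep '[[0,0,0,0,-0.1256],[0,0,0,0,-0.2513],[0,0,0,0,-0.377],[0,0,0,0,-0.5027],[0,0,0,0,-0.6283]]' >/dev/null
python3 -m creep '[[0,0,0,0,-0.1256],[0,0,0,0,-0.2513],[0,0,0,0,-0.377],[0,0,0,0,-0.5027],[0,0,0,0,-0.6283]]'
python3 - <<'E'
from h import *
shot('wrist','w2'); o=manip.get_obs(); print(o['time'],o['position'],o['joint_pos'],R.from_rotvec(o['ee_rot']).as_matrix().round(3))
E
```

```text
time: 4.7
position: [0.469, 0.2095, 0.2395]
ee_rot: [2.368, 2.065, 0.0]
ft_force: [-1.4, -0.4, -0.4]
grip_width: 0.001
4.75 [0.46903452 0.20948198 0.23947924] [ 4.20041562e-01 -5.09052403e-04  8.57845937e-02  1.65674738e+00
  2.17702611e-06  5.49375282e-01] [[ 0.129  0.992  0.   ]
 [ 0.992 -0.129  0.   ]
 [ 0.     0.    -1.   ]]
```

View pics/w2.png

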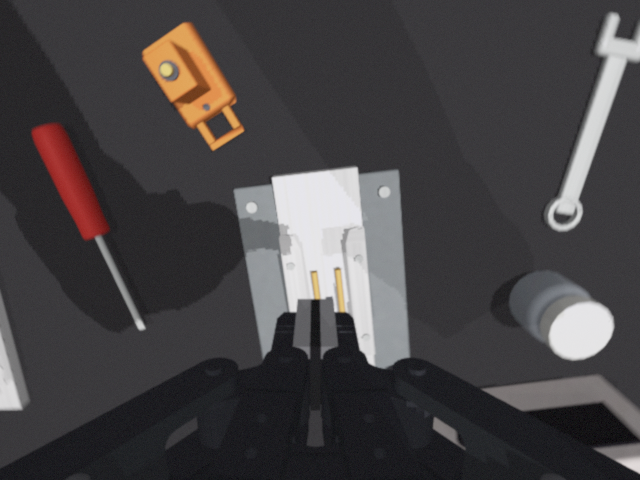

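w2 shows the stand from above: mouth at about (322,235), bed front corners (273,178) and (357,167), and the brass pins at (316,285) and (340,285). Fingers hide the head, so I'll take a second view from farther back.

```bash
python3 -m creep '[[0,0,-0.03,0,0],[0,0,-0.06,0,0],[0,0,-0.09,0,0],[0,0,-0.1,0,0],[0,0,-0.1,0,0]]'
python3 - <<'E'
from h import *
shot('wrist','w3')
for f,c in(('w2',(160,360,220,420)),('w3',(20,320,220,420))):
    p=V(f).p[c[0]:c[1],c[2]:c[3]]; 
    k=2 if f=='w3' else 3
    p=cv2.resize(p,None,fx=k,fy=k,interpolation=2)
    cv2.imwrite('pics/%sc.png'%f,p)
E
```

```text
time: 5.25
position: [0.3694, 0.224, 0.2399]
ee_rot: [2.373, 2.058, 0.002]
ft_force: [0.3, 0.1, 0.3]
grip_width: 0.002
```

View pics/w3.png

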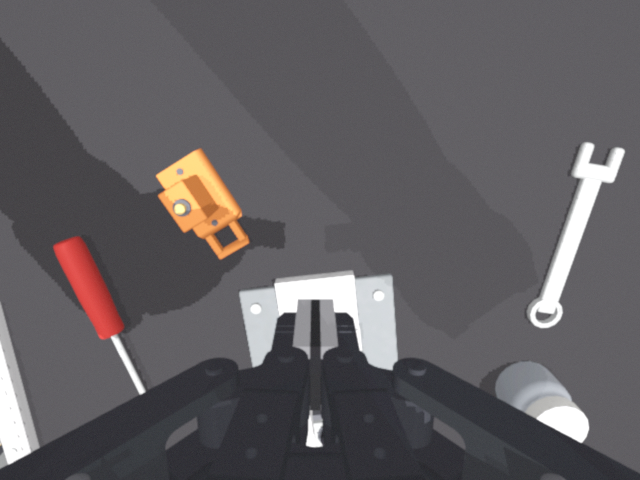

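View pics/w2c.png

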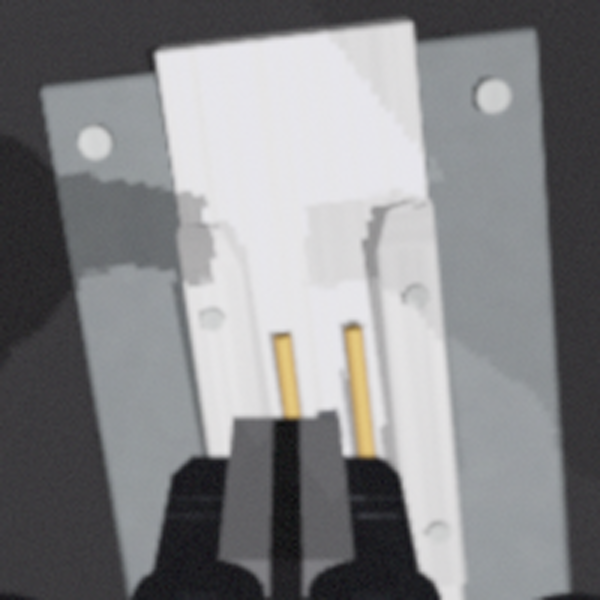

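w3 shows only the front of the stand, with the bed corners at (277,281) and (353,271). I moved the wrong way for the head, so I'll go forward.

```bash
python3 -m creep '[[0,0,0.04,0,0],[0,0,0.08,0,0],[0,0,0.12,0,0],[0,0,0.16,0,0],[0,0,0.19,0,0]]'
python3 - <<'E'
from h import *
shot('wrist','w4')
p=V('w4').p[20:300,200:440]; cv2.imwrite('pics/w4c.png',cv2.resize(p,None,fx=2,fy=2,interpolation=2)); cv2.imwrite('pics/w4c.png',cv2.resize(V('w4').p[60:320,200:440],None,fx=2.2,fy=2.2,interpolation=2))
E
```

```text
time: 5.8
position: [0.5613, 0.196, 0.2379]
ee_rot: [-2.375, -2.056, 0.001]
ft_force: [-1.3, -0.3, 0.3]
grip_width: -0.003
```

View pics/w4.png

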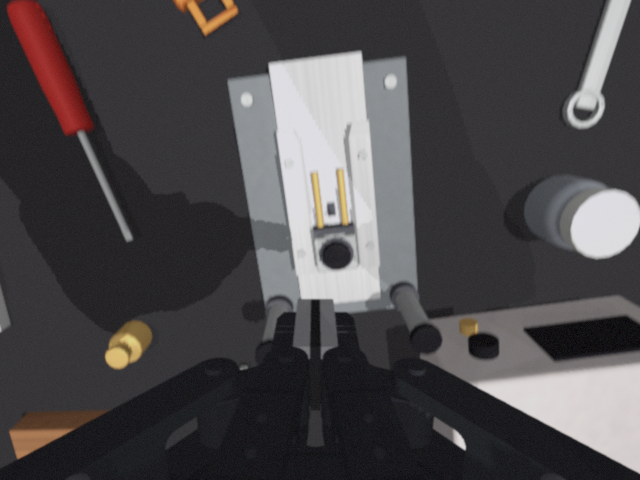

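View pics/w4c.png

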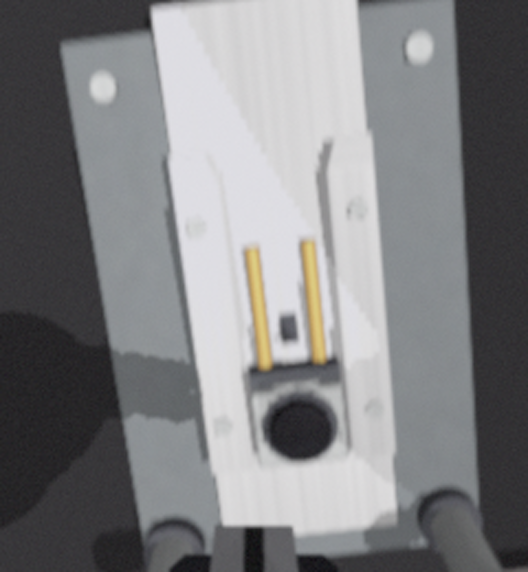

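w4 shows the whole stand: bed front corners (270,63) and (361,52), rear corners near (299,303) and (380,297), button (337,254), and foot edges left (230,80)-(262,300) and right (406,57)-(417,290). Next, fit the edges and the parking features.

```bash
cat > st.py <<'E'
from h import *
def edges(v,a,b,n=40,w=4,ref=None):
    """subpixel edge points near the segment a-b, along its normal"""
    a=np.array(a,float);b=np.array(b,float); t=(b-a)/np.linalg.norm(b-a); nn=np.array([-t[1],t[0]])
    g=cv2.GaussianBlur(cv2.cvtColor(v.p,cv2.COLOR_BGR2GRAY).astype(np.float32),(0,0),0.8)
    out=[]
    s=np.arange(-w,w+.01,.25)
    for k in np.linspace(.04,.96,n):
        P=a+(b-a)*k+s[:,None]*nn
        val=cv2.remap(g,P[:,0].astype(np.float32)[None],P[:,1].astype(np.float32)[None],1)[0]
        d=np.abs(np.gradient(val)); i=d.argmax()
        if d[i]>1: 
            m=slice(max(0,i-3),i+4); out.append(a+(b-a)*k+nn*(s[m]*d[m]).sum()/d[m].sum())
    return np.array(out)
def fit(v,a,b,z,w=4):
    e=edges(v,a,b,w=w); 
    P=np.array([v.plane(u,q,z)[:2] for u,q in e])
    for _ in range(4):
        c=P.mean(0); d=np.linalg.svd(P-c)[2][0]; n=np.array([-d[1],d[0]]); r=(P-c)@n
        keep=np.abs(r)<max(.0004,1.8*np.median(np.abs(r))); P=P[keep]
    if d[0]<0 and abs(d[0])>.5: d=-d
    if abs(d[0])<.5 and d[1]<0:d=-d
    return c,d,np.std((P-c)@np.array([-d[1],d[0]])),len(P)
E
python3 - <<'E'
from st import *
v=V('w4')
L={}
for n,a,b,z in(('bedL',(271,72),(278,122),.014),('bedR',(361.5,62),(366,118),.014),('front',(272,62.5),(358,52.5),.014),('footL',(231,90),(258,270),.008),('footR',(406.5,65),(416,270),.008),('railLout',(278,140),(297,270),.025),('railRout',(369.5,128),(379,262),.025)):
    L[n]=fit(v,a,b,z); c,d,s,k=L[n]; print(n,c.round(4),'yaw %.2f'%np.degrees(np.arctan2(d[1],d[0])),'std %.5f'%s,k)
def mid(a,b):
    c1,d1,_,_=L[a];c2,d2,_,_=L[b]; d=(d1+d2);d/=np.linalg.norm(d);n=np.array([-d[1],d[0]])
    print(a,b,'width',(c1-c2)@n*1e3,'yaw',np.degrees(np.arctan2(d[1],d[0])))
    # line mid: offset at point
    m=(c1+c2)/2; return m,d
for a,b in(('bedL','bedR'),('footL','footR'),('railLout','railRout')):
    m,d=mid(a,b); n=np.array([-d[1],d[0]]); print(m.round(4), 'y at x=.5:', m[1]+(0.5-m[0])*d[1]/d[0],'y at .6', m[1]+(0.6-m[0])*d[1]/d[0])
g=v.p
m=(cv2.cvtColor(g,cv2.COLOR_BGR2GRAY)<45).astype(np.uint8); 
def blob(v,u0,v0,r,th):
    gg=cv2.cvtColor(v.p,cv2.COLOR_BGR2GRAY); mk=np.zeros_like(gg);cv2.circle(mk,(u0,v0),r,255,-1)
    cs,_=cv2.findContours(((gg<th)&(mk>0)).astype(np.uint8),0,1); c=max(cs,key=cv2.contourArea); return cv2.minEnclosingCircle(c),cv2.contourArea(c),cv2.fitEllipse(c)
print(blob(v,337,254,20,60))
(bu,bv)=blob(v,337,254,20,60)[2][0]; P=v.plane(bu,bv,.046);print('stand button',P)
w=V('w1'); B=blob(w,324,157,20,60); print(B); Q=w.plane(*B[2][0],.046); print('park button',Q)
print('conn depth',w.dep(327,270),'block top',w.dep(318,255),w.dep(318,272),'plane.068')
E
```

```text
bedL [0.464  0.1747] yaw -1.41 std 0.00015 39
bedR [0.4694 0.2498] yaw -1.65 std 0.00019 40
front [0.4382 0.215 ] yaw 88.52 std 0.00017 37
footL [0.5279 0.1363] yaw -1.56 std 0.00019 38
footR [0.5386 0.2847] yaw -1.44 std 0.00017 37
railLout [0.5526 0.1717] yaw -1.45 std 0.00019 38
railRout [0.5555 0.2479] yaw -1.48 std 0.00019 39
bedL bedR width -75.23858661812947 yaw -1.5313111538164705
[0.4667 0.2122] y at x=.5: 0.21132365586330334 y at .6 0.2086503771732419
footL footR width -148.66929993760283 yaw -1.5009349336501183
[0.5333 0.2105] y at x=.5: 0.21135390175857377 y at .6 0.20873367671500226
railLout railRout width -76.23760458564874 yaw -1.4630960588822919
[0.554  0.2098] y at x=.5: 0.2112119580064266 y at .6 0.20865781846506848
(((335.71875, 254.609375), 14.333642959594727), 551.5, ((335.7189636230469, 254.56158447265625), (25.34551239013672, 27.806238174438477), 98.5868911743164))
stand button [0.59625797 0.20826851 0.046     ]
(((331.0, 145.5), 3.3542017936706543), 0.5, ((330.91278076171875, 145.4817352294922), (1.804671049118042, 6.1908860206604), 118.03898620605469))
park button [ 0.6035759  -0.16612114  0.046     ]
conn depth [ 0.51218279 -0.14985006  0.07449467] block top [ 0.52290024 -0.14435532  0.06699104] [ 0.5102746  -0.14253377  0.07108565] plane.068
```

Stand edges agree to about 0.1°: yaw −1.48°, axis through (0.500, 0.2113), origin about (0.533, 0.2105), and the button gives s near −20 mm. Next, the parking dock from w1, checked in scene and side.

Run:
```python
from st import *
v=V('w1'); cv2.imwrite('pics/w1c.png',cv2.resize(v.p[95:345,240:410],None,fx=2.4,fy=2.4,interpolation=2))
L={}
for n,a,b,z in(('rear',(280,111),(366,109),.014),('railL',(280,165),(287,285),.025),('railR',(369.5,160),(367.5,285),.025),('bedL',(278.5,115),(280,150),.014),('bedR',(368,112),(368,150),.014)):
    L[n]=fit(v,a,b,z,5); c,d,s,k=L[n]; print(n,c.round(4),'yaw %.2f'%np.degrees(np.arctan2(d[1],d[0])),'std %.5f'%s,k)
g=cv2.cvtColor(v.p,cv2.COLOR_BGR2GRAY)
print(g[157,300:350:2]); print(g[135:185:2,324])
m=((g<75)).astype(np.uint8); mk=np.zeros_like(m); cv2.circle(mk,(324,157),22,1,-1)
cs,_=cv2.findContours(m*mk,0,1); c=max(cs,key=cv2.contourArea); e=cv2.fitEllipse(c); print(e); print(v.plane(*e[0],.046))
```

```text
rear [ 0.6325 -0.1649] yaw 83.44 std 0.00019 39
railL [ 0.5405 -0.1146] yaw -6.80 std 0.00016 40
railR [ 0.5344 -0.191 ] yaw -6.84 std 0.00025 37
bedL [ 0.6186 -0.1241] yaw -6.91 std 0.00017 39
bedR [ 0.6091 -0.1995] yaw -5.97 std 0.00012 40
[173 188 232 159 116  77  75  78  77  76  74  76  72  74  73  74  73  69
  73  67  83 136 222 174 211]
[148 154 130 115  60  73  74  73  73  72  73  72  74  75  72  72  74  71
  73 101 146 180 132 128 171]
((325.47357177734375, 157.3124542236328), (27.16915512084961, 27.369792938232422), 39.31528854370117)
[ 0.59521457 -0.16070176  0.046     ]
```

View pics/w1c.png

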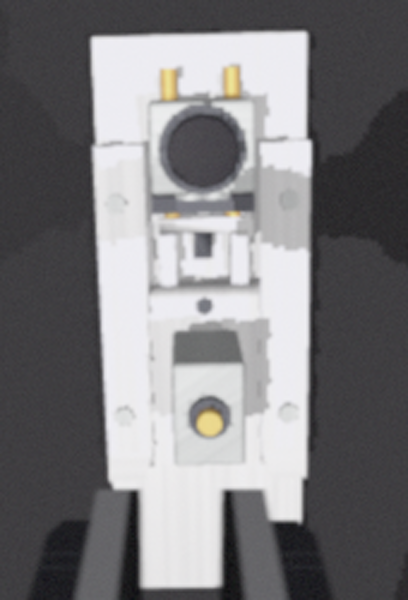

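Park: yaw −6.8°, button (0.595, −0.1605), origin (0.512, −0.1507). The rear edge and the button agree to 0.5 mm. Now I go above the button.

```bash
python3 -m creep '[[0,-0.035,0.008,0,0],[0,-0.07,0.017,0,0],[0,-0.105,0.025,0,0],[0,-0.14,0.034,0,0],[0,-0.174,0.042,0,0]]' >/dev/null
python3 -m creep '[[0,-0.035,0.008,0,-0.025],[0,-0.07,0.017,0,-0.025],[0,-0.105,0.025,0,-0.025],[0,-0.14,0.034,0,-0.025],[0,-0.174,0.042,0,-0.025]]' >/dev/null
python3 -m creep '[[0,0,0,0.03,0],[0,0,0,0.06,0],[0,0,0,0.09,0],[0,0,0,0.12,0],[0,0,0,0.14,0]]'
python3 - <<'E'
from h import *
shot('wrist','w5'); o=manip.get_obs(); M=R.from_rotvec(o['ee_rot']).as_matrix(); print(o['time'],o['position'],M.round(4).tolist(),o['ft_force'])
d=np.array([.595,-.1605,.062])-o['position']; print((M.T@d).round(4))
E
```

```text
time: 7.35
position: [0.5918, -0.1601, 0.096]
ee_rot: [-2.347, -2.085, 0.003]
ft_force: [0.5, -0.2, 0.3]
grip_width: -0.003
7.4 [ 0.59075003 -0.15978216  0.09305496] [[0.1178, 0.993, -0.0063], [0.993, -0.1178, 0.0015], [0.0008, -0.0065, -1.0]] [ 0.12693843 -0.45925854 -2.21512868]
[-0.0002  0.0045  0.031 ]
```

View pics/w5.png

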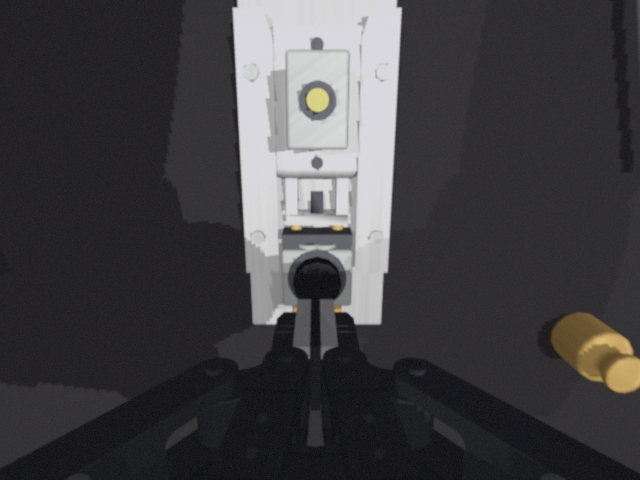

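w5: the fingers stand right over the button (317,276), and the block top spans (287,50)-(348,150) with the connector at (317,100). I'll triangulate the heights, then come down slowly.

```bash
python3 - <<'E'
from h import *
a=V('w1');b=V('w5')
print('conn',tri(a.ray(327,271),b.ray(317.5,99)).round(4),'btn',tri(a.ray(325.5,157.3),b.ray(317,277)).round(4))
print('block top ctr at .068',b.plane(317.7,100,.068).round(4), [b.plane(u,v,.068).round(4).tolist() for u,v in((287,50),(348,50),(287,150),(348,150))])
E
python3 -m creep '[[0,0,0.0045,0.01,0],[0,0,0.0045,0.02,0],[0,0,0.0045,0.028,0],[0,0,0.0045,0.034,0],[0,0,0.0045,0.034,0]]'
python3 -m creep '[[0,0,0,0.001,0],[0,0,0,0.002,0],[0,0,0,0.003,0],[0,0,0,0.004,0],[0,0,0,0.004,0]]'
```

```text
conn [ 0.511  -0.1496  0.0735] btn [ 0.5943 -0.1601  0.0339]
block top ctr at .068 [ 0.5111 -0.1494  0.068 ] [[0.4928, -0.1584, 0.068], [0.4954, -0.1365, 0.068], [0.5278, -0.1633, 0.068], [0.5306, -0.1399, 0.068]]
time: 7.9
position: [0.5965, -0.1596, 0.0646]
ee_rot: [-2.346, -2.088, 0.001]
ft_force: [0.8, -0.5, 0.2]
grip_width: 0.0
time: 8.4
position: [0.5967, -0.1596, 0.0613]
ee_rot: [2.347, 2.089, 0.0]
ft_force: [-0.7, -0.3, -0.4]
grip_width: -0.0
```

```bash
python3 -m creep '[[0,0,0,0.0015,0],[0,0,0,0.003,0],[0,0,0,0.0045,0],[0,0,0,0.006,0],[0,0,0,0.006,0]]'
python3 -m creep '[[0,0,0,0.001,0],[0,0,0,0.002,0],[0,0,0,0.003,0],[0,0,0,0.003,0],[0,0,0,0.003,0]]'
```

```text
time: 8.9
position: [0.5966, -0.1596, 0.055]
ee_rot: [-2.347, -2.088, 0.0]
ft_force: [0.2, -1.4, -0.3]
grip_width: 0.001
time: 9.4
position: [0.5968, -0.1597, 0.0526]
ee_rot: [2.347, 2.088, 0.0]
ft_force: [-1.0, 1.1, 4.2]
grip_width: -0.003
```

Contact at about 0.054, as expected. Press to about 7 mm.

```bash
python3 -m creep '[[0,0,0,0.001,0],[0,0,0,0.002,0],[0,0,0,0.003,0],[0,0,0,0.004,0],[0,0,0,0.0045,0]]'
python3 -m creep '[[0,0,0,0.0004,0],[0,0,0,0.0008,0],[0,0,0,0.001,0],[0,0,0,0.001,0],[0,0,0,0.001,0]]'
python3 - <<'E'
from h import *
shot('wrist','w6'); shot('scene','s6'); o=manip.get_obs(); print(o['position'],o['ft_force'])
cv2.imwrite('pics/s6c.png',cv2.resize(V('s6').p[225:335,225:345],None,fx=4,fy=4,interpolation=2))
E
```

```text
time: 9.9
position: [0.5969, -0.1597, 0.0479]
ee_rot: [2.347, 2.088, 0.0]
ft_force: [-0.7, 0.6, 3.5]
grip_width: -0.003
time: 10.4
position: [0.5969, -0.1596, 0.0469]
ee_rot: [2.347, 2.088, 0.0]
ft_force: [1.0, -0.6, 3.8]
grip_width: 0.002
[ 0.59685709 -0.15964853  0.04687745] [ 0.24180845 -0.62830346  3.53177898]
```

View pics/w6.png

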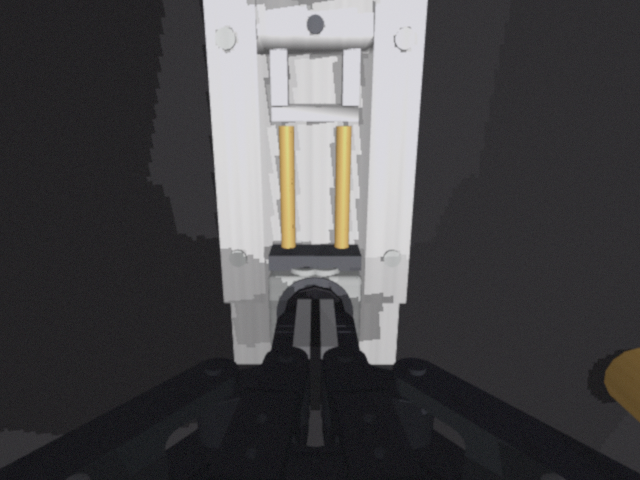

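w6: the plate sprang back and the extended brass pins (288,185) and (343,185) touch the bar at (315,113). Force on the button was 3.5 N. Rise, back off and look.

```bash
python3 -m creep '[[0,0,0,-0.01,0],[0,0,0,-0.03,0],[0,0,0,-0.06,0],[0,0,0,-0.09,0],[0,0,0,-0.12,0]]' >/dev/null
python3 -m creep '[[0.05,0,-0.025,0,0],[0.05,0,-0.05,0,0],[0.05,0,-0.075,0,0],[0.05,0,-0.09,0,0],[0.05,0,-0.09,0,0]]'
python3 - <<'E'
from h import *
shot('wrist','w7'); o=manip.get_obs(); M=R.from_rotvec(o['ee_rot']).as_matrix(); print(o['time'],o['position'],M.round(4).tolist(),o['ft_force'])
E
```

```text
time: 11.5
position: [0.5059, -0.149, 0.1675]
ee_rot: [-2.347, -2.088, 0.0]
ft_force: [0.8, -0.2, 0.4]
grip_width: 0.585
11.55 [ 0.50696954 -0.14918809  0.16741123] [[0.1163, 0.9932, 0.0005], [0.9932, -0.1163, -0.0002], [-0.0001, 0.0005, -1.0]] [-0.45206171 -0.14048343 -0.00786249]
```

View pics/w7.png

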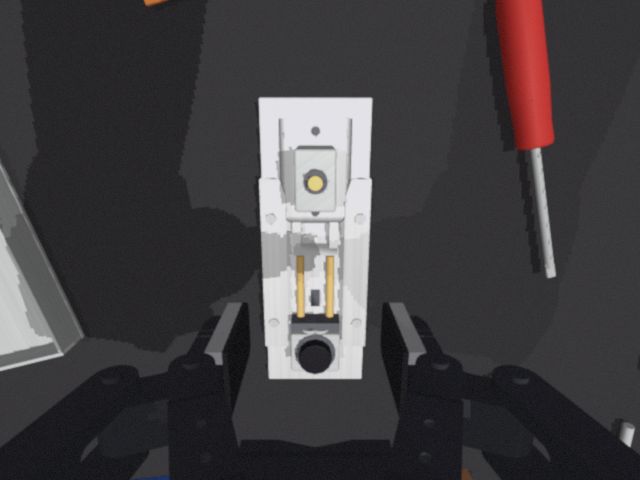

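w7: the block top spans (295,149)-(337,211), with the connector at (315,183). I'll compute the block centre and the step to the grasp.

Run:
```python
from st import *
v=V('w7'); shot('side','sd7'); s=V('sd7')
l=fit(v,(295.5,155),(297,205),.068,3);r=fit(v,(336,155),(336,205),.068,3);f=fit(v,(299,148),(332,148),.068,3);k=fit(v,(300,211),(332,211),.068,3)
for x in(l,r,f,k): print(x[0].round(4),np.degrees(np.arctan2(x[1][1],x[1][0])).round(2),x[2].round(5))
c=(l[0]+r[0]+f[0]+k[0])/4; n=v.plane(316,180,.068); print('ctr',c,n)
cv2.imwrite('pics/sd7c.png',cv2.resize(s.p[190:245,280:380],None,fx=6,fy=6,interpolation=2))
o=manip.get_obs();M=R.from_rotvec(o['ee_rot']).as_matrix()
print(M.T@(np.array([c[0],c[1],.039])-o['position']), 'side proj of conn', s.proj([c[0],c[1],.076]))
```

```text
[ 0.4631 -0.1551] -7.37 6e-05
[ 0.4658 -0.1319] -5.9 6e-05
[ 0.4453 -0.1416] 83.36 4e-05
[ 0.4826 -0.1454] 83.08 0.00019
ctr [ 0.46419117 -0.14351265] [ 0.46433838 -0.14352586  0.068     ]
[ 0.00067094 -0.04383822  0.12817676] side proj of conn (np.float64(346.74403158447876), np.float64(209.11690277009876))
```

View pics/sd7c.png

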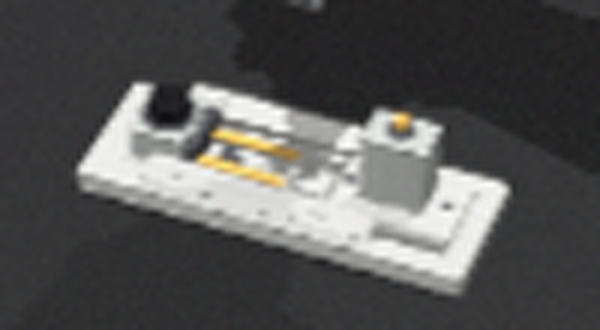

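Side view puts the connector at (346.8,210.2), against a projected (346.7,209.1), so the height is confirmed. Descend and grip.

```bash
python3 -m creep '[[0.05,0.0007,-0.02,0.01,0],[0.05,0.0007,-0.0438,0.03,0],[0.05,0.0007,-0.0438,0.06,0],[0.05,0.0007,-0.0438,0.08,0],[0.05,0.0007,-0.0438,0.1,0]]'
python3 -m creep '[[0.05,0,0,0.01,0],[0.05,0,0,0.02,0],[0.05,0,0,0.028,0],[0.05,0,0,0.028,0],[0.05,0,0,0.028,0]]'
python3 -c "
from h import *
shot('wrist','w8')"
```

```text
time: 12.1
position: [0.4644, -0.1434, 0.0657]
ee_rot: [-2.346, -2.088, 0.0]
ft_force: [-0.5, -0.2, -0.0]
grip_width: 0.587
time: 12.6
position: [0.4643, -0.1435, 0.0392]
ee_rot: [2.346, 2.088, 0.0]
ft_force: [-0.3, 0.6, 0.7]
grip_width: 0.587
```

View pics/w8.png

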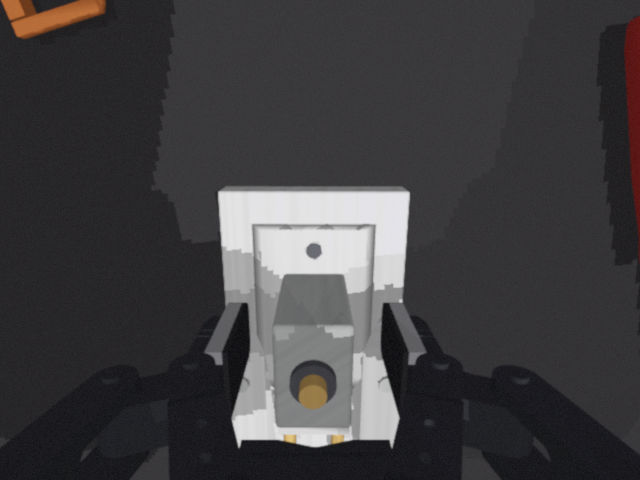

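w8: the block sits centred between the pads at (313,350). Close, then draw straight out along −x.

```bash
python3 -m creep '[[0.015,0,0,0,0],[0.015,0,0,0,0],[0.015,0,0,0,0],[0.015,0,0,0,0],[0.015,0,0,0,0]]' 60
python3 -m creep '[[0.015,0,0,0,0],[0.015,0,-0.003,0,0],[0.015,0,-0.006,0,0],[0.015,0,-0.009,0,0],[0.015,0,-0.012,0,0]]'
```

```text
time: 13.15
position: [0.4644, -0.1435, 0.0395]
ee_rot: [2.346, 2.088, 0.001]
ft_force: [0.4, 0.5, 6.3]
grip_width: 0.274
time: 13.65
position: [0.4525, -0.1422, 0.0395]
ee_rot: [2.346, 2.088, 0.001]
ft_force: [1.4, -0.9, 6.2]
grip_width: 0.274
```

```bash
python3 -m creep '[[0.015,0,-0.006,-0.0002,0],[0.015,0,-0.012,-0.0004,0],[0.015,0,-0.018,-0.0004,0],[0.015,0,-0.024,-0.0004,0],[0.015,0,-0.029,-0.0004,0]]'
python3 -m creep '[[0.015,0,0,-0.002,0],[0.015,0,0,-0.004,0],[0.015,0,0,-0.007,0],[0.015,0,0,-0.01,0],[0.015,0,0,-0.014,0]]'
python3 -c "
from h import *
shot('wrist','w9');shot('scene','s9')
cv2.imwrite('pics/s9c.png',cv2.resize(V('s9').p[215:345,215:365],None,fx=4,fy=4,interpolation=2))"
```

```text
time: 14.15
position: [0.4229, -0.1387, 0.0395]
ee_rot: [2.346, 2.088, 0.001]
ft_force: [1.4, -0.0, 4.8]
grip_width: 0.279
time: 14.65
position: [0.4231, -0.1386, 0.0532]
ee_rot: [-2.346, -2.088, 0.001]
ft_force: [-0.6, -0.6, -2.8]
grip_width: 0.273
```

View pics/s9c.png

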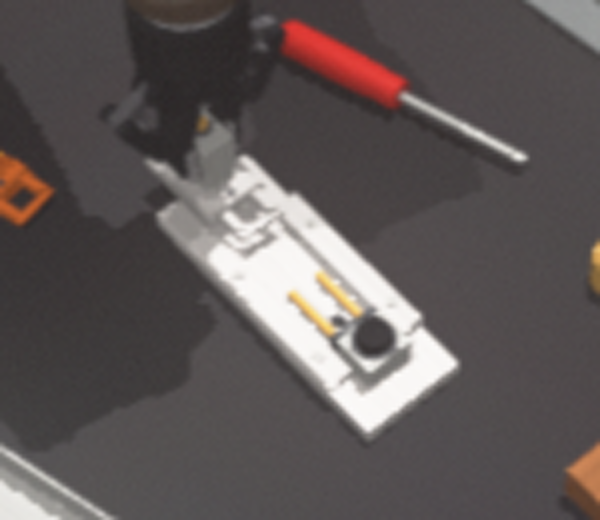

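View pics/w9.png

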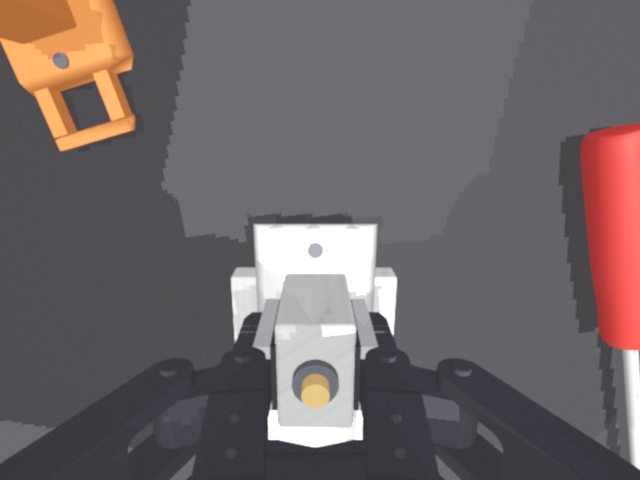

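Plate is free and hanging level, about 2.8 N. The park dock is empty in s9 and the frame is at (250,215) in the crop. Lift, then work out the step to the stand's apron.

```bash
python3 -m creep '[[0.015,0,0,-0.015,0],[0.015,0,0,-0.03,0],[0.015,0,0,-0.045,0],[0.015,0,0,-0.06,0],[0.015,0,0,-0.08,0]]'
python3 - <<'E'
from h import *
o=manip.get_obs();M=R.from_rotvec(o['ee_rot']).as_matrix();x=M[:,0];yaw=np.degrees(np.arctan2(x[1],x[0]))
print(yaw,'turn',-np.radians(88.52-yaw),M.T@(np.array([.4492,.2127,o['position'][2]])-o['position']),M[:,2])
E
```

```text
time: 15.25
position: [0.423, -0.1386, 0.1342]
ee_rot: [-2.347, -2.088, 0.0]
ft_force: [0.1, -0.3, -2.3]
grip_width: 0.273
83.33593550231416 turn -0.09047899412036384 [ 3.51971231e-01 -1.47799809e-02  2.76825899e-05] [-3.48184750e-04  1.04731261e-04 -9.99999934e-01]
```

```bash
python3 -m creep '[[0.015,0.02,-0.001,0,0],[0.015,0.05,-0.002,0,0],[0.015,0.08,-0.004,0,0],[0.015,0.11,-0.005,0,0],[0.015,0.14,-0.006,0,0]]'
python3 -m creep '[[0.015,0.03,-0.001,0,0],[0.015,0.06,-0.002,0,0],[0.015,0.09,-0.004,0,0],[0.015,0.12,-0.005,0,0],[0.015,0.14,-0.006,0,0]]'
python3 -m creep '[[0.015,0.02,-0.001,0,-0.018],[0.015,0.04,-0.002,0,-0.036],[0.015,0.06,-0.003,0,-0.054],[0.015,0.072,-0.003,0,-0.072],[0.015,0.072,-0.003,0,-0.0905]]'
python3 - <<'E'
from h import *
shot('wrist','w10')
o=manip.get_obs();M=R.from_rotvec(o['ee_rot']).as_matrix();x=M[:,0];yaw=np.degrees(np.arctan2(x[1],x[0]))
print(yaw,M.T@(np.array([.4492,.2127,.045])-o['position']),o['joint_pos'])
E
```

```text
time: 15.75
position: [0.4337, 0.0022, 0.1342]
ee_rot: [2.347, 2.088, 0.001]
ft_force: [0.9, 0.3, -1.8]
grip_width: 0.27
time: 16.25
position: [0.4439, 0.1427, 0.134]
ee_rot: [2.346, 2.09, 0.001]
ft_force: [0.2, -0.1, -2.8]
grip_width: 0.27
time: 16.75
position: [0.4493, 0.2137, 0.1335]
ee_rot: [-2.247, -2.196, -0.0]
ft_force: [-0.9, 0.2, -3.1]
grip_width: 0.272
88.71132600464351 [-1.77897978e-04  5.02550306e-05  8.84155703e-02] [ 4.42761477e-01 -5.31009625e-02 -1.70263335e-01  1.45386566e+00
 -2.25175165e-04  4.65253124e-01]
```

View pics/w10.png

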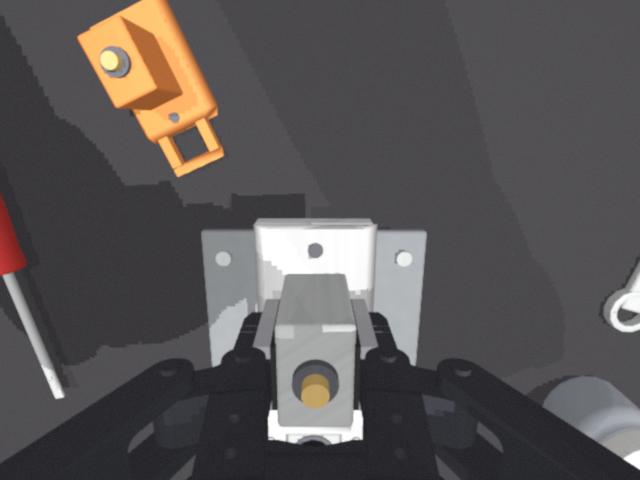

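w10: the plate is centred (315) over the foot (edges 202 and 426, mid 314). Lower to the apron.

```bash
python3 -m creep '[[0.015,0,0,0.02,0.003],[0.015,0,0,0.04,0.003],[0.015,0,0,0.06,0.003],[0.015,0,0,0.075,0.003],[0.015,0,0,0.084,0.003]]'
python3 -m creep '[[0.015,0,0,0.002,0],[0.015,0,0,0.004,0],[0.015,0,0,0.006,0],[0.015,0,0,0.007,0],[0.015,0,0,0.0075,0]]'
python3 -c "
from h import *
shot('wrist','w11');shot('side','sd11')
cv2.imwrite('pics/sd11c.png',cv2.resize(V('sd11').p[240:350,220:350],None,fx=5,fy=5,interpolation=2))"
```

```text
time: 17.3
position: [0.4488, 0.2119, 0.0481]
ee_rot: [-2.254, -2.188, 0.002]
ft_force: [-0.3, -0.1, -3.4]
grip_width: 0.275
time: 17.8
position: [0.4494, 0.2128, 0.042]
ee_rot: [2.253, 2.189, 0.001]
ft_force: [0.2, -0.3, -3.0]
grip_width: 0.272
```

View pics/w11.png

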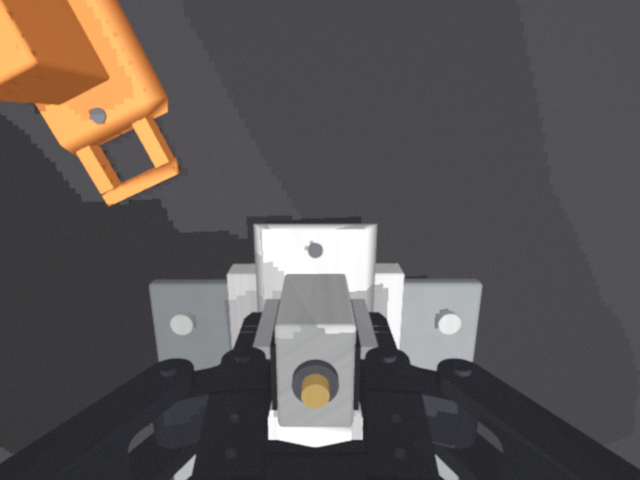

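View pics/sd11c.png

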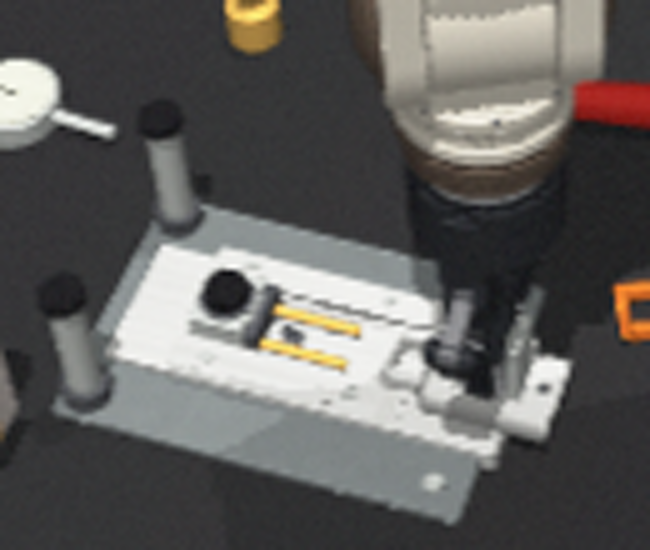

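w11: foot edges 151 and 481 (mid 316), bed edges 228 and 402 (mid 315), plate 255 to 377 (mid 316), so it is centred on the apron. Feel for the bed.

```bash
python3 -m creep '[[0.015,0,0,0.0005,0],[0.015,0,0,0.001,0],[0.015,0,0,0.0015,0],[0.015,0,0,0.002,0],[0.015,0,0,0.002,0]]'
python3 -m creep '[[0.015,0,0,0.0002,0],[0.015,0,0,0.0004,0],[0.015,0,0,0.0006,0],[0.015,0,0,0.0006,0],[0.015,0,0,0.0006,0]]'
```

```text
time: 18.4
position: [0.4491, 0.2127, 0.0396]
ee_rot: [-2.253, -2.189, 0.0]
ft_force: [-0.7, 0.6, -2.8]
grip_width: 0.271
time: 18.9
position: [0.4494, 0.2128, 0.0395]
ee_rot: [2.253, 2.189, 0.001]
ft_force: [-0.5, -0.0, 3.7]
grip_width: 0.273
```

Bed felt at about 0.0393. Ease up 0.2 mm and slide in slowly, watching forces.

```bash
python3 -m creep '[[0.015,0,0.002,-0.0003,0],[0.015,0,0.004,-0.0003,0],[0.015,0,0.006,-0.0003,0],[0.015,0,0.008,-0.0003,0],[0.015,0,0.01,-0.0003,0]]'
python3 -m creep '[[0.015,0,0.002,0,0],[0.015,0,0.004,0,0],[0.015,0,0.006,0,0],[0.015,0,0.008,0,0],[0.015,0,0.008,0,0]]'
python3 -c "
from h import *
o=manip.get_obs();print(o['ft_force'],o['moment'],o['position'])"
```

```text
time: 19.4
position: [0.4594, 0.2125, 0.0395]
ee_rot: [2.253, 2.189, 0.0]
ft_force: [-1.5, 0.6, 3.7]
grip_width: 0.275
time: 19.9
position: [0.4676, 0.2122, 0.0395]
ee_rot: [2.253, 2.189, 0.001]
ft_force: [1.5, -0.3, 4.3]
grip_width: 0.271
[ 1.48275125 -0.26592772  4.33252262] [-0.03154625 -0.23622432  0.02812309] [0.46764446 0.2122148  0.03952117]
```

```bash
python3 -m creep '[[0.015,0,0.002,-0.0003,0],[0.015,0,0.004,-0.0003,0],[0.015,0,0.006,-0.0003,0],[0.015,0,0.008,-0.0003,0],[0.015,0,0.01,-0.0003,0]]'
python3 -c "
from h import *
o=manip.get_obs();print(o['ft_force'],o['moment'],o['position'])"
python3 -m creep '[[0.015,0,0.002,0,0],[0.015,0,0.004,0,0],[0.015,0,0.006,0,0],[0.015,0,0.008,0,0],[0.015,0,0.01,0,0]]'
python3 -c "
from h import *
o=manip.get_obs();print(o['ft_force'],o['moment'],o['position'])"
```

```text
time: 20.4
position: [0.4763, 0.2119, 0.0396]
ee_rot: [-2.252, -2.189, 0.002]
ft_force: [-6.6, 0.1, 6.6]
grip_width: 0.273
[-6.56908584  0.14231285  6.63973659] [0.05545599 1.23690877 0.01357925] [0.4762731  0.21191531 0.03957373]
time: 20.9
position: [0.4862, 0.2116, 0.0396]
ee_rot: [-2.252, -2.189, 0.002]
ft_force: [-6.5, 0.5, 7.6]
grip_width: 0.27
[-6.53484999  0.53369771  7.64713054] [0.13179373 1.27982793 0.04038345] [0.48616013 0.21163194 0.03956881]
```

Pins are met (−6.5 N), lateral force near zero. Continue.

```bash
python3 -m creep '[[0.015,0,0.002,0,0],[0.015,0,0.004,0,0],[0.015,0,0.006,0,0],[0.015,0,0.008,0,0],[0.015,0,0.01,0,0]]'
python3 -m creep '[[0.015,0,0.001,0,0],[0.015,0,0.002,0,0],[0.015,0,0.003,0,0],[0.015,0,0.004,0,0],[0.015,0,0.005,0,0]]'
python3 -m creep '[[0.015,0,0.001,0,0],[0.015,0,0.002,0,0],[0.015,0,0.003,0,0],[0.015,0,0.004,0,0],[0.015,0,0.004,0,0]]'
python3 -c "
from h import *
o=manip.get_obs();print(o['ft_force'],o['moment'],o['position'])"
```

```text
time: 21.4
position: [0.4961, 0.2114, 0.0396]
ee_rot: [-2.251, -2.189, 0.003]
ft_force: [-6.9, 0.2, 7.5]
grip_width: 0.273
time: 21.9
position: [0.5011, 0.2112, 0.0396]
ee_rot: [-2.251, -2.189, 0.003]
ft_force: [-7.4, 0.7, 7.1]
grip_width: 0.274
time: 22.4
position: [0.5049, 0.2112, 0.0396]
ee_rot: [-2.251, -2.189, 0.003]
ft_force: [-7.8, 0.5, 7.7]
grip_width: 0.273
[-7.78420638  0.50934108  7.6535717 ] [0.12516943 1.42910374 0.08199355] [0.50493744 0.21115437 0.0395826 ]
```

```bash
python3 -m creep '[[0.015,0,0.0005,0,0],[0.015,0,0.001,0,0],[0.015,0,0.0015,0,0],[0.015,0,0.002,0,0],[0.015,0,0.002,0,0]]' | sed -n '2p;4p'
python3 -m creep '[[0.015,0,0.0005,0,0],[0.015,0,0.001,0,0],[0.015,0,0.0015,0,0],[0.015,0,0.002,0,0],[0.015,0,0.002,0,0]]' | sed -n '2p;4p'
python3 -m creep '[[0.015,0,0.0005,0,0],[0.015,0,0.001,0,0],[0.015,0,0.001,0,0],[0.015,0,0.001,0,0],[0.015,0,0.001,0,0]]' | sed -n '2p;4p'
python3 -m creep '[[0.015,0,0.0005,0,0],[0.015,0,0.001,0,0],[0.015,0,0.001,0,0],[0.015,0,0.001,0,0],[0.015,0,0.001,0,0]]' | sed -n '2p;4p'
```

```text
position: [0.5068, 0.2111, 0.0396]
ft_force: [-8.4, 1.2, 7.4]
position: [0.5087, 0.211, 0.0396]
ft_force: [-7.8, 0.8, 8.4]
position: [0.5097, 0.211, 0.0396]
ft_force: [-9.1, 0.7, 7.3]
position: [0.5107, 0.211, 0.0396]
ft_force: [-9.7, 0.4, 8.5]
```

```bash
python3 -m creep '[[0.015,0,0.0005,0,0],[0.015,0,0.001,0,0],[0.015,0,0.001,0,0],[0.015,0,0.001,0,0],[0.015,0,0.001,0,0]]' | sed -n '2p;4p'
python3 -m creep '[[0.015,0,0.0005,0,0],[0.015,0,0.001,0,0],[0.015,0,0.001,0,0],[0.015,0,0.001,0,0],[0.015,0,0.001,0,0]]' | sed -n '2p;4p'
python3 -m creep '[[0.015,0,0.0005,0,0],[0.015,0,0.001,0,0],[0.015,0,0.001,0,0],[0.015,0,0.001,0,0],[0.015,0,0.001,0,0]]' | sed -n '2p;4p'
```

```text
position: [0.5117, 0.211, 0.0396]
ft_force: [-8.9, 0.2, 8.4]
position: [0.5131, 0.2109, 0.0396]
ft_force: [-7.3, 1.0, 7.2]
position: [0.514, 0.2109, 0.0396]
ft_force: [-7.4, 0.9, 7.4]
```

The push dropped 2.4 N at about 0.5125 (= s−1), so the click is expected at about 0.5145 and the pad at 0.5165. Half-mm steps.

```bash
python3 -m creep '[[0.015,0,0.0003,0,0],[0.015,0,0.0005,0,0],[0.015,0,0.0005,0,0],[0.015,0,0.0005,0,0],[0.015,0,0.0005,0,0]]' | sed -n '2p;4p'
python3 -m creep '[[0.015,0,0.0003,0,0],[0.015,0,0.0005,0,0],[0.015,0,0.0005,0,0],[0.015,0,0.0005,0,0],[0.015,0,0.0005,0,0]]' | sed -n '2p;4p'
python3 -m creep '[[0.015,0,0.0003,0,0],[0.015,0,0.0005,0,0],[0.015,0,0.0005,0,0],[0.015,0,0.0005,0,0],[0.015,0,0.0005,0,0]]' | sed -n '2p;4p'
python3 -m creep '[[0.015,0,0.0003,0,0],[0.015,0,0.0005,0,0],[0.015,0,0.0005,0,0],[0.015,0,0.0005,0,0],[0.015,0,0.0005,0,0]]' | sed -n '2p;4p'
```

```text
position: [0.5144, 0.2109, 0.0396]
ft_force: [-8.6, 0.9, 7.0]
position: [0.515, 0.2109, 0.0396]
ft_force: [-8.1, -0.0, 6.7]
position: [0.5154, 0.2109, 0.0396]
ft_force: [-9.0, 0.9, 7.0]
position: [0.5159, 0.2108, 0.0396]
ft_force: [-7.5, 0.3, 7.6]
```

```bash
python3 -m creep '[[0.015,0,0.0003,0,0],[0.015,0,0.0005,0,0],[0.015,0,0.0005,0,0],[0.015,0,0.0005,0,0],[0.015,0,0.0005,0,0]]' | sed -n '2p;4p'
python3 -c "
from h import *
shot('side','sd12')
cv2.imwrite('pics/sd12c.png',cv2.resize(V('sd12').p[240:350,220:350],None,fx=5,fy=5,interpolation=2))"
python3 -m creep '[[0.015,0,0.0003,0,0],[0.015,0,0.0005,0,0],[0.015,0,0.0005,0,0],[0.015,0,0.0005,0,0],[0.015,0,0.0005,0,0]]' | sed -n '2p;4p'
```

```text
position: [0.5161, 0.2108, 0.0396]
ft_force: [-9.8, 0.7, 8.7]
position: [0.5164, 0.2108, 0.0396]
ft_force: [-11.3, -0.3, 9.0]
```

View pics/sd12c.png

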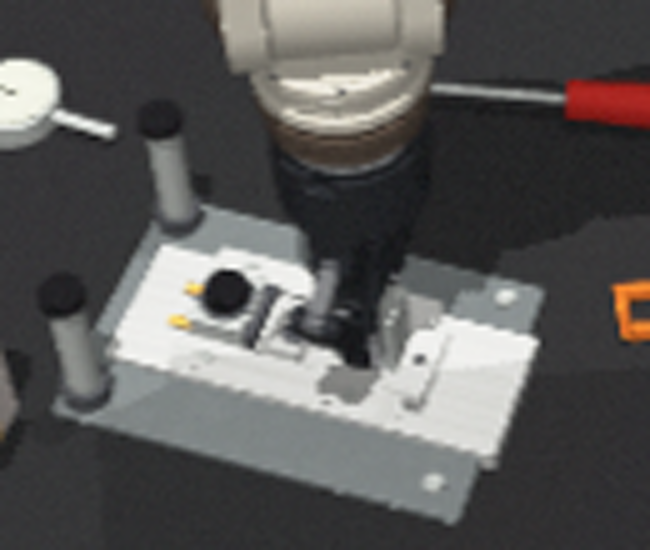

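Pad contact: force rising to 11 N, with the measured step shrinking. That is past the click. Ease back and check that the catch holds.

```bash
python3 -m creep '[[0.015,0,-0.0005,0,0],[0.015,0,-0.001,0,0],[0.015,0,-0.001,0,0],[0.015,0,-0.001,0,0],[0.015,0,-0.001,0,0]]' | sed -n '2p;4p'
python3 -m creep '[[0.015,0,-0.0005,0,0],[0.015,0,-0.001,0,0],[0.015,0,-0.001,0,0],[0.015,0,-0.001,0,0],[0.015,0,-0.001,0,0]]' | sed -n '2p;4p'
python3 -m creep '[[0.015,0,-0.0005,0,0],[0.015,0,-0.001,0,0],[0.015,0,-0.001,0,0],[0.015,0,-0.001,0,0],[0.015,0,-0.001,0,0]]' | sed -n '2p;4p'
```

```text
position: [0.5161, 0.2108, 0.0396]
ft_force: [-7.7, 1.0, 6.4]
position: [0.5154, 0.2109, 0.0395]
ft_force: [-5.5, 0.1, 5.0]
position: [0.5147, 0.2109, 0.0396]
ft_force: [-6.1, 1.9, 4.8]
```

```bash
python3 -m creep '[[0.015,0,-0.0005,0,0],[0.015,0,-0.001,0,0],[0.015,0,-0.001,0,0],[0.015,0,-0.001,0,0],[0.015,0,-0.001,0,0]]' | sed -n '2p;4p'
python3 -m creep '[[0.015,0,-0.0003,0,0],[0.015,0,-0.0007,0,0],[0.015,0,-0.0007,0,0],[0.015,0,-0.0007,0,0],[0.015,0,-0.0007,0,0]]' | sed -n '2p;4p'
```

```text
position: [0.5139, 0.2108, 0.0396]
ft_force: [-4.6, 2.2, 4.4]
position: [0.5132, 0.2108, 0.0395]
ft_force: [-5.1, 1.5, 3.0]
```

```bash
python3 -m creep '[[0.015,0,-0.0003,0,0],[0.015,0,-0.0006,0,0],[0.015,0,-0.0006,0,0],[0.015,0,-0.0006,0,0],[0.015,0,-0.0006,0,0]]' | sed -n '2p;4p'
python3 -m creep '[[0.015,0,-0.0003,0,0],[0.015,0,-0.0006,0,0],[0.015,0,-0.0006,0,0],[0.015,0,-0.0006,0,0],[0.015,0,-0.0006,0,0]]' | sed -n '2p;4p'
```

```text
position: [0.5128, 0.2108, 0.0396]
ft_force: [-3.1, 0.5, 0.8]
position: [0.5126, 0.2108, 0.0396]
ft_force: [3.6, 1.0, -4.9]
```

The force reversed to +3.6 N at 0.5126, so the catch is holding the plate. Relax the pull, let go and rise.

```bash
python3 -m creep '[[0.015,0,0.0006,0,0],[0.015,0,0.0006,0,0],[0.028,0,0.0006,0,0],[0.035,0,0.0006,0,0],[0.045,0,0.0006,0,0]]'
python3 -m creep '[[0.05,0,0,0,0],[0.05,0,0,0,0],[0.05,0,0,-0.005,0],[0.05,0,0,-0.015,0],[0.05,0,0,-0.03,0]]'
python3 -m creep '[[0.05,0,0,-0.03,0],[0.05,0,0,-0.06,0],[0.05,0,0,-0.09,0],[0.05,0,0,-0.12,0],[0.05,0,0,-0.15,0]]'
python3 -m creep '[[0.05,0,0.02,0,0],[0.05,0,0.04,0,0],[0.05,0,0.05,0,0],[0.05,0,0.05,0,0],[0.05,0,0.05,0,0]]'
python3 -c "
from h import *
shot('wrist','w13');shot('scene','s13');shot('side','sd13')
cv2.imwrite('pics/s13c.png',cv2.resize(V('s13').p[170:340,230:450],None,fx=3.5,fy=3.5,interpolation=2))"
```

```text
time: 32.95
position: [0.5129, 0.2108, 0.04]
ee_rot: [2.253, 2.189, 0.0]
ft_force: [-1.0, 0.0, 0.2]
grip_width: 0.524
time: 33.45
position: [0.5125, 0.2107, 0.0703]
ee_rot: [-2.253, -2.189, 0.001]
ft_force: [1.6, -0.3, 0.5]
grip_width: 0.591
time: 33.95
position: [0.5127, 0.2108, 0.2226]
ee_rot: [2.253, 2.189, 0.002]
ft_force: [1.0, 0.8, 0.1]
grip_width: 0.587
time: 34.45
position: [0.5623, 0.2094, 0.2198]
ee_rot: [-2.253, -2.189, 0.001]
ft_force: [0.8, 0.1, -0.2]
grip_width: 0.586
```

View pics/w13.png

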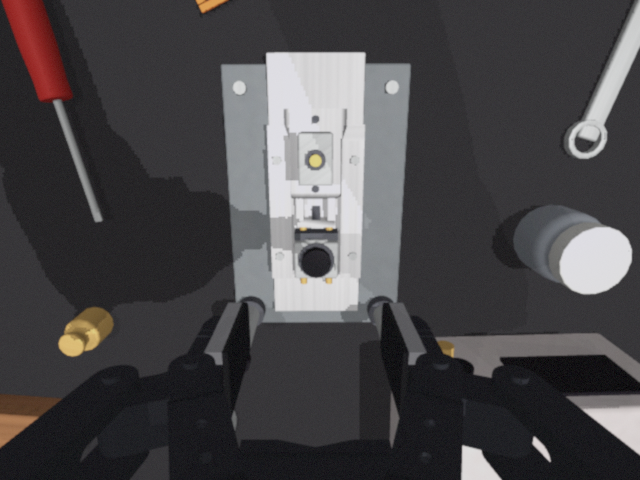

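View pics/sd13.png

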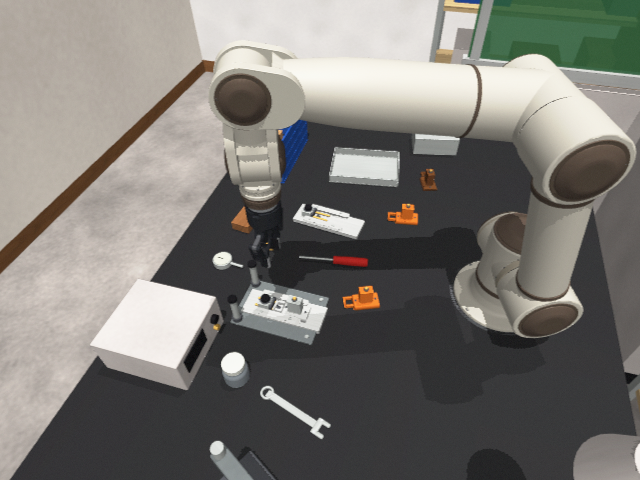

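w13: plate home, with the tooth in the window (316,212), the bar against the head at (316,225) and the pins' tails out behind it (304,281), as in the latched parking view w1. One numeric check after letting time pass, and a check of the bystanders, then hand in.

```bash
python3 -m creep '[[0.05,0,0,0,0],[0.05,0,0,0,0],[0.05,0,0,0,0],[0.05,0,0,0,0],[0.05,0,0,0,0]]' | sed -n 4p
python3 - <<'E'
from h import *
shot('wrist','w14')
for f in('w13','w14'):
    v=V(f); a=v.plane(316,159,.068); 
    g=cv2.cvtColor(v.p,cv2.COLOR_BGR2GRAY); mk=np.zeros_like(g);cv2.circle(mk,(316,261),20,1,-1)
    cs,_=cv2.findContours(((g<70)&(mk>0)).astype(np.uint8),0,1);c=max(cs,key=cv2.contourArea);e=cv2.fitEllipse(c)[0]; b=v.plane(*e,.046)
    m=((v.p[:,:,2].astype(int)-v.p[:,:,0]>90)&(mk*0==0)).astype(np.uint8); m[:130]=0;m[190:]=0;m[:,:290]=0;m[:,345:]=0
    y,x=np.nonzero(m); print(f,a.round(4),b.round(4),np.linalg.norm(a[:2]-b[:2]),'conn px',x.mean(),y.mean())
a=V('side0').p.astype(int);b=V('sd13').p.astype(int)
for n,(u,v,w,h) in dict(weight=(260,232,20,20),screw=(296,250,76,18),jar=(218,350,35,38),tray=(328,148,76,38),wrench=(258,384,74,54),gcase_bottom=(232,205,14,26),dial=(210,250,34,20),or1=(386,203,34,22),or2=(342,285,40,26),brown=(418,167,22,24)).items():
    d=np.abs(a[v:v+h,u:u+w]-b[v:v+h,u:u+w]).max(2); print(n,d.mean().round(1),(d>50).sum())
E
```

```text
ft_force: [-0.3, 0.1, -0.1]
w13 [0.5131 0.2115 0.068 ] [0.5949 0.2087 0.046 ] 0.08191004802754864 conn px nan nan
w14 [0.5136 0.2116 0.068 ] [0.5949 0.2087 0.046 ] 0.08135882627125175 conn px nan nan
weight 71.2 155
screw 30.3 268
jar 2.9 0
tray 1.7 0
wrench 2.1 0
gcase_bottom 5.1 9
dial 1.9 0
or1 2.5 0
or2 2.2 0
brown 5.8 0<stdin>:8: RuntimeWarning: Mean of empty slice.
  ret = ret.dtype.type(ret / rcount)
```

Weight and screwdriver are hidden or shadowed by the arm in side, so I'll compare them in scene.

Run:
```python
from h import *
for f in('scene0','s13'):
    p=V(f).p; h=cv2.cvtColor(p,cv2.COLOR_BGR2HSV)
    y,x=np.nonzero((h[265:295,355:385,1]>110)&(h[265:295,355:385,2]>60)); print(f,'weight',x.mean()+355,y.mean()+265,len(x))
    q=p[215:250,280:320].astype(int); y,x=np.nonzero((q[:,:,2]-q[:,:,1]>70)); print('driver',x.mean()+280,y.mean()+215,len(x))
a=V('scene0').p;b=V('s13').p; cv2.imwrite('pics/cmp.png',cv2.resize(np.hstack([a[170:340,270:450],b[170:340,270:450]]),None,fx=2.2,fy=2.2,interpolation=2))
```

```text
scene0 weight 368.6045197740113 280.361581920904 177
driver 299.58762886597935 230.08247422680412 291
s13 weight 368.5738636363636 280.34090909090907 176
driver 299.4391143911439 230.26568265682656 271
```

View pics/cmp.png

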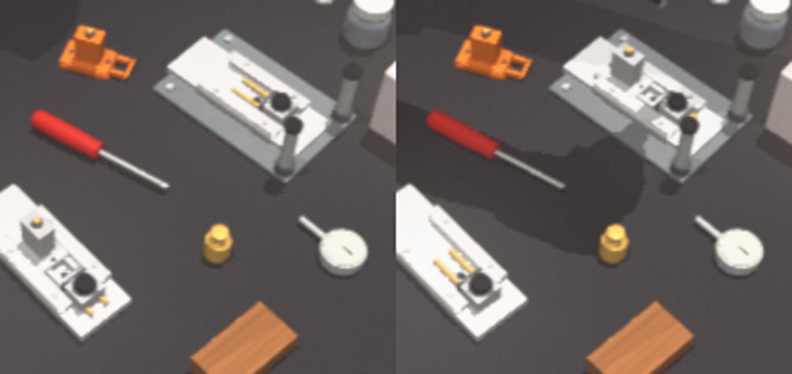

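The before/after comparison shows the plate in the stand, the parking dock empty, and the weight, screwdriver, dial and case where they were.

```bash
python3 -c "
from plant import ticket
print(ticket.hand_in())"
```

```text
the job is handed in; nothing more can be done
None
```

The sensor plate is latched in the test stand, and I handed the job in at about 35 s of the 72 s allowed. I pressed the parking button about 7 mm with roughly 4 N, and the plate sprang free. I then gripped its block, drew it out, lowered it on the stand's apron and slid it in, frame end first.

**Click and hold:**
- The push peaked near 10 N, dropped about 2.4 N at the tooth, then rose to 11 N as the bar met the sprung stop pad.
- On easing back, the force reversed to +3.6 N, so the catch was holding the plate.
- After I let go, the plate stayed home in two wrist pictures 0.5 s apart, with the wrist force near zero.

**Bystanders:** the weight and screwdriver shifted no more than 0.2 pixel in the scene view, and the other things on the bench look unmoved in the pictures.

**Checks that failed or disagreed:**
- The block-to-button distance on the latched plate measured 81 to 82 mm instead of 84 mm. I put this down to hand-picked pixels and the camera calibration.
- One triangulation of the parking button's height was spoiled because the fingers hid it. It gave 34 mm instead of 46 mm, and contact was felt at 46 mm.
- The search for the connector's colour in the final check found no pixels.
- The side-view comparison of the weight and screwdriver was spoiled by the arm and its shadow, so I repeated it in the scene view.

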